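# Open the spring tablet holder and hold it open

### The job

I want to drop the recipe tablet into the spring holder on the fridge ledge: unlock it by turning both black wing knobs anticlockwise (seen from above) fully to their end stops, then pull the slide out by its upright blue handle until the white index line on the handle's foot is over the red line on the base. Finish while still holding the handle there with the gripper, because the slide springs back if you let go. Leave the spice tins, the pen cup and the clothespin as they are.

Things in the scene. Friction and masses are not known exactly. Their poses are not given: they have to be found in the camera images.
- holder: Tablet holder fixed to the ledge: grey base plate 110 (x) x 360 (y) x 6 mm, y = -215 to +145; grey bridge 110 x 40 mm over the middle, top 45 mm above the ledge, carrying both wing knobs; at the -y end, 110 mm or more from the bridge's middle, a fixed jaw 62 mm high and a wire backrest 108 mm high. Origin: on the ledge below the bridge's middle; z up; the slide is pulled out along +y.
- knob_front (a joint): Turn of the wing knob nearer the robot (x = -32 mm of holder), rad: 0 tight (wing about across the slide), grows anticlockwise seen from above, 1.42 at the loose end stop (wing in line with the slide's travel). Starts at 0 to 0.12. Friction 0.06 N m, stays where left. While either knob is tight, its T-head blocks the slide (about 5 mm of play).
- knob_back (a joint): The same for the wing knob further from the robot (x = +32 mm of holder).
- knob_front_grip (a point): On the front knob's axis at the height to grip, 71 mm above the ledge. The black wing is a bar 32 mm long along this frame's x, 11 mm thick along y, 55 to 83 mm above the ledge; the frame turns with the knob, z up. The bridge's top lies 26 mm below this point; the other knob's axis is 64 mm away.
- knob_back_grip (a point): The same for the back knob.
- jaw_slide (a joint): Travel of the spring slide, m: 0 fully in, grows as it is pulled out along +y of holder, 0.045 with the white index over the red line, 0.062 at its stop. The spring pulls it back in with about 4 N at 0 and 9 N at the mark, plus 0.6 N friction.
- handle_grip (a point): Inside the blue handle's upright plate, 58 mm above the ledge, 20 mm below its top edge. The plate is 64 mm wide (x), 12 mm thick (y): grip it across y. It stands on a foot 108 (x) x 14 (y) mm, 15 to 21 mm above the ledge, at the slide's outer end. Axes as holder. With the slide in, 45 mm are free between the plate and the bridge, and nothing stands on the outer side.
- handle_index (a point): The white index line, which runs along x over the handle's foot and top edge: this point is in the middle of the foot's underside, 15 mm above the ledge, below handle_grip; 71 mm out (+y) from the bridge's middle with the slide in. Axes as holder.
- hold_mark (a point): Where handle_index must be brought: over the red line, which is 4 mm wide, runs across the base plate along x and lies 6 mm above the ledge (this point is 15 mm above the ledge). Fixed to the base, 116 mm out (+y) from the bridge's middle.
- tin_a: Steel spice tin with a grey flip-top lid, 53 mm diameter, 53 mm high, stands loose near the fridge; origin at the centre of its underside. Bystander.
- tin_b: Steel spice tin with a black flip-top lid, 53 mm diameter, 53 mm high; origin at the centre of its underside. Bystander.
- pen_cup: Yellow plastic pen cup, 68 mm diameter at the rim, 88 mm high, pens stand out to about 125 mm; origin at the centre of its underside. Bystander.
- clothespin: Wooden clothespin lying flat, 72 x 14 x 10 mm; origin at the centre of its underside. Bystander.

How it is judged:
By the outcome, as a careful person would: the job done as asked, in the order asked, and still so for the second after the job is handed in, while the arm keeps its last pose, push and grip.
It also fails if it takes over 54 s, if anything falls off the work surface, if the arm or the gripper's body presses on something with over 40 N, if the wrist force passes 120 N, or if a joint passes its speed limit or range.

### The arm

A 6-joint arm with a two-finger parallel gripper is mounted at the origin on the work surface. World frame = base frame: x ahead of the robot, y to its left, z up, the work surface at z = 0. Lengths are in mm, angles in degrees, forces in N, time in s.
With the tool pointing down it reaches from about 350 to 850 mm from the base axis. Payload 8.1 kg.
Tool frame: the origin (TCP) lies on the centre line of the jaws, within the pads' length; the fingertips stand r.tip_extent ahead of it and the grasp point (between the pads) lies 8 mm behind it (r.tip_extent is the distance from the TCP to the fingertips, in mm); z points along the fingers, y is the direction in which the jaws open and shut (so a half turn about z gives the same grasp; the last joint's range is limited). The gripper opens to 85 mm and grips with 20 to 120 N. Pads are 22 mm wide; open, the fingers measure 114 mm over their backs; the gripper's body (76 mm by 85 mm) begins 54 mm behind the grasp point. The pads swing forward as they close: fully open they stand 13 mm farther back than shut.
Start: joints at [69.133, 7.471, 85.268, -0, 87.261, -4.893], TCP at [165.099, 576.843, 242.292] pointing down, gripper open.
Joint ranges: [-169.43, 169.43], [-51.17, 129.36], [1.28, 143.12], [-76.62, 256.62], [0, 156.53], [-152.29, 152.29]. Speed limits (degrees/s): [136.94, 136.94, 159.86, 180, 180, 180].

### API

Orientations are given as [roll, pitch, yaw] about the fixed x, y, z axes, in that order (R = Rz(yaw) Ry(pitch) Rx(roll)).
In Python, from bench import sense, optics, hand_in, spotter, r gives the robot as it stands.
- The arm moves only by the tool apply_moves, never from a script. Its argument "series" is a list of rows, each a list of 3 entries, a list of its own where there are three numbers: the opening, from 0 (shut) to 1 (fully open), then the shift along the world's x, y, z in m, then the turn about the world's z in rad. In form: [[grip, [x, y, z], turn], ...]. A call has 1 to 5 rows; each row is the pose to reach, as a shift and turn from the pose measured when the call began; what a row does not reach only later rows make up. A row lasts 1/8 s, in which the tool goes at most 62.5 mm and 10.7 degrees, less where a joint would pass 70% of its speed; a pose out of reach is approached as far as the arm can. A call with a gripper value outside its range is refused whole. The fingers move at their own pace and stop on an object; "grip_force" is the grip in N (left out, the last holds). Time passes only in rows, so rows that repeat a pose let the fingers close. It gives the time, the measured TCP pose, the force and the opening at its end, in the units of the state.
- sense(): the state, without advancing time (a new reading comes with each control period).
- optics.snapshot(name): name is "scene" or "top" or "wrist"; returns a dict with "color" (480x640x3 uint8, blue, green, red), "intrinsics" (3x3 intrinsics, pixels), "rvec" (rotation vector, rad) and "tvec" (3), from world to camera coordinates, as OpenCV has them. Camera axes: x right, y down, z forward; pixel columns grow to the right and rows downward; lengths in mm; the calibration is good to about 2 mm. A picture is of the moment at which its call begins. There is no depth.
- hand_in(): hands the job in, once; it reports no verdict.
Trained networks look in a picture, given as the dict that the camera call returned (one of the last four; its "shot" number tells which), for a name from the list of things; names that differ only in an ending like _2 or _b are one class to them, and where a whole thing is asked for, a point or a joint stands for the part that bears it (a point fixed in the world has none). Each returns a list of dicts, best first, with "p" (0 to 1); they miss things now and then, are a little off and sometimes report something else, mostly with a low value. They report only what shows in the picture. A call takes as long as a camera call.
- spotter.search_frame(picture, query): "xyz" ([x, y, z] in mm, in the coordinates of the camera as it stood for that picture, good to about 4 mm: the middle of the surface that is visible of it).
- spotter.masks_of(picture, query): "mask" (480x640 bool, what is visible of it).
The state is a dict: "time": time; "joint_pos": joint angles; "qd": joint speeds; "joint_efforts": joint torques, N m; "tool_pos": TCP position; "tcp_rot": TCP orientation; "ft_force": force on the tool from outside, world axes, zero at the start; "wrist_torque": the same for the moment, N m; "finger_gap": finger opening in mm.
Only numpy, scipy, OpenCV 4.12 (cv2) and the standard library are available. Lean on these libraries where they do the work, as an engineer would, in place of code of your own. Each camera call takes 0.05 s, during which the arm holds its last target.

## Working session

There is one attempt and no reset: what is moved stays moved. The work goes in short steps, Python scripts to look and compute and a tool call to move; the robot and the scene stay as the last step left them, time stands still between calls to the robot, and variables do not carry over. Pictures are saved under pics/ and viewed, and the job is handed in when it is done.

Besides the shell and the picture viewer there is one more tool, called after "Call:" in YAML: its name, and indented under it one key for each argument. apply_moves: Moves the arm, as the interface text tells. Its arguments: {"type":"object","properties":{"series":{"type":"array"},"grip_force":{"type":"number"}},"required":["series"]}

```bash
mkdir -p pics; ls; cat > h.py <<'E'
import numpy as np, cv2
from bench import sense, optics, hand_in, spotter, r
def snap(n,f=None):
    p=optics.snapshot(n)
    if f: cv2.imwrite('pics/'+f+'.png',p['color'])
    return p
def R(p): return cv2.Rodrigues(np.array(p['rvec'],float))[0]
def toworld(p,x): return R(p).T@(np.array(x,float).ravel()-np.array(p['tvec'],float).ravel())
def proj(p,X):
    return cv2.projectPoints(np.array(X,float).reshape(-1,1,3),np.array(p['rvec'],float),np.array(p['tvec'],float),np.array(p['intrinsics'],float),None)[0].reshape(-1,2)
def atz(p,uv,z):
    d=R(p).T@np.linalg.inv(np.array(p['intrinsics'],float))@np.array([uv[0],uv[1],1.])
    c=-R(p).T@np.array(p['tvec'],float).ravel()
    return c+d*(z-c[2])/d[2]
E
python3 - <<'E'
from h import *
s=sense();print(s); print(r.tip_extent)
for n in ['scene','top','wrist']:
    p=snap(n,n+'0'); print(n,'cam',toworld(p,[0,0,0]).round())
    for q in ['holder','knob_front','knob_back','knob_front_grip','handle_grip','handle_index','jaw_slide','tin_a','pen_cup','clothespin']:
        try:
            print(q,[(round(d['p'],2),toworld(p,d['xyz']).round(1).tolist()) for d in spotter.search_frame(p,q)[:3]])
        except Exception as e: print(q,e)
print(sense()['time'])
E
```

```text
pics
{'time': 0.0, 'joint_pos': array([ 6.91306123e+01,  7.51285404e+00,  8.53311162e+01, -2.47825172e-03,
        8.72610339e+01, -4.89217434e+00]), 'qd': array([ 0.020058  , -0.07562837, -0.07123572,  0.02471198, -0.14614847,
        0.03475029]), 'joint_efforts': array([ 2.51971142e-03, -5.69433296e+01, -5.00535607e+01, -3.56984287e-05,
        1.55616965e-02, -9.84006732e-06]), 'tool_pos': array([164.94507509, 576.32281624, 241.25030397]), 'tcp_rot': array([-1.79895167e+02, -6.48864940e-03,  1.64022901e+02]), 'ft_force': array([ 0.52796352, -0.62078377, -0.51593003]), 'wrist_torque': array([-0.00631921, -0.03126346, -0.03147416]), 'finger_gap': 85.57063809593627}
11.0
scene cam [1103.  364.  654.]
holder [(0.65, [520.7, -58.8, 15.1])]
knob_front [(0.46, [728.4, 238.9, 12.2]), (0.43, [512.8, -39.5, 11.8]), (0.42, [468.9, -60.6, 74.7])]
knob_back [(0.43, [538.7, -57.5, 71.3])]
knob_front_grip [(0.65, [472.1, -64.2, 75.3]), (0.16, [512.3, -36.5, 17.9])]
handle_grip [(0.86, [510.4, -36.7, 14.4])]
handle_index [(0.65, [729.5, 235.1, 13.1]), (0.24, [520.6, -57.6, 17.9])]
jaw_slide [(0.
[... 380 characters left out ...]
[(0.5, [532.3, -65.1, 85.5])]
knob_front_grip [(0.54, [461.4, -62.4, 82.9]), (0.32, [501.6, -88.8, 18.7]), (0.18, [727.4, -275.5, 66.3])]
handle_grip [(0.92, [502.8, -89.3, 19.8]), (0.34, [501.1, -107.6, 12.2])]
handle_index [(0.74, [501.5, -86.6, 14.7])]
jaw_slide [(0.56, [502.6, -90.3, 15.8])]
tin_a [(0.96, [732.3, 67.6, 48.8]), (0.57, [738.4, -101.9, 48.7]), (0.32, [503.3, -88.9, 17.2])]
pen_cup [(0.65, [729.8, -274.6, 66.5]), (0.38, [465.1, -61.6, 82.4])]
clothespin [(0.79, [749.1, 238.7, 10.8]), (0.29, [732.4, 69.3, 51.6])]
wrist cam [ 95. 597. 373.]
holder []
knob_front []
knob_back []
knob_front_grip []
handle_grip []
handle_index []
jaw_slide []
tin_a []
pen_cup []
clothespin []
1.65
```

View pics/top0.png

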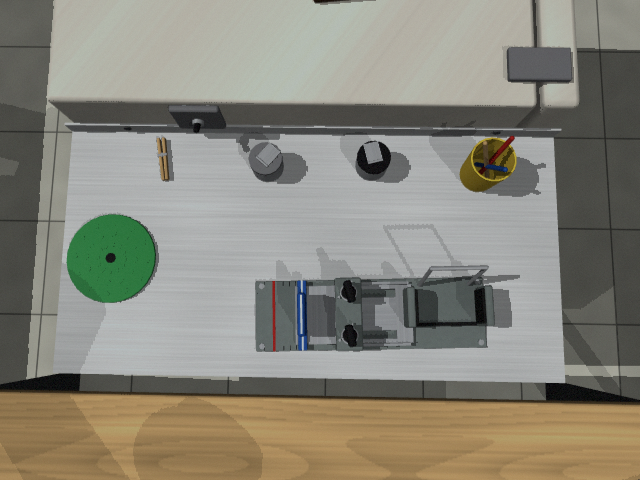

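View pics/scene0.png

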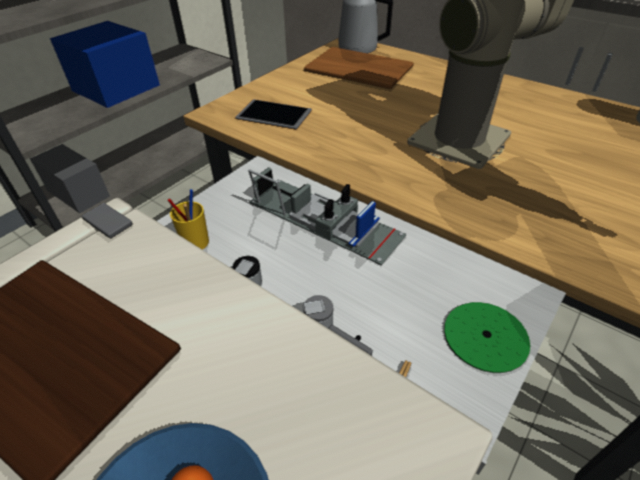

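```bash
python3 - <<'E'
from h import *
t=cv2.imread('pics/top0.png'); s=cv2.imread('pics/scene0.png')
cv2.imwrite('pics/top0z.png',cv2.resize(t[270:360,245:500],None,fx=3.1,fy=3.1,interpolation=cv2.INTER_CUBIC))
cv2.imwrite('pics/sc0z.png',cv2.resize(s[160:270,235:415],None,fx=4.4,fy=4.4,interpolation=cv2.INTER_CUBIC))
p=snap('top'); print(p['intrinsics'])
for uv in [(256,280),(256,351),(487,348),(274,316)]: print(uv,atz(p,uv,6).round(1))
for uv in [(349,291),(350,335)]: print(uv,atz(p,uv,83).round(1))
for q in ['knob_front','handle_grip','holder']:
  for d in spotter.masks_of(p,q)[:3]:
    m=d['mask'];ys,xs=np.nonzero(m);print(q,round(d['p'],2),xs.mean(),ys.mean(),xs.min(),xs.max(),ys.min(),ys.max(),m.sum(),cv2.minAreaRect(np.c_[xs,ys].astype(np.float32)))
E
```

```text
[[562.99855199   0.         307.5174265 ]
 [  0.         562.99855199 243.38134552]
 [  0.           0.           1.        ]]
(256, 280) [550.2  81.5   6. ]
(256, 351) [439.1  78.    6. ]
(487, 348) [ 450.3 -281.5    6. ]
(274, 316) [493.9  51.3   6. ]
(349, 291) [530.4 -62.2  83. ]
(350, 335) [467.6 -64.   83. ]
knob_front 0.6 349.5735294117647 335.62745098039215 343 355 325 346 204 ((349.0, 335.5), (21.0, 12.0), 90.0)
handle_grip 0.91 353.7842978551194 313.7466612707406 295 418 280 350 4942 ((356.5, 315.0), (70.0, 123.0), 90.0)
holder 0.87 374.9183863821849 312.72024017721816 255 495 265 351 17154 ((374.8349609375, 308.621826171875), (83.93132019042969, 239.68017578125), 88.55587005615234)
```

View pics/top0z.png

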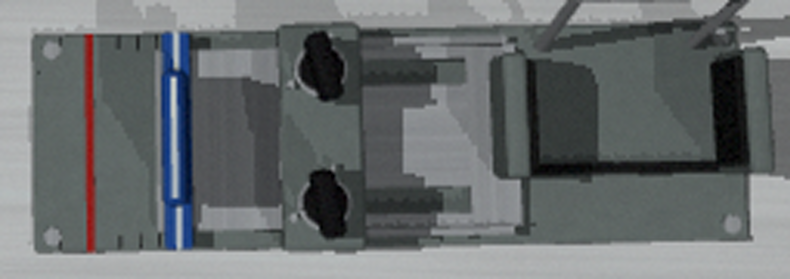

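View pics/sc0z.png

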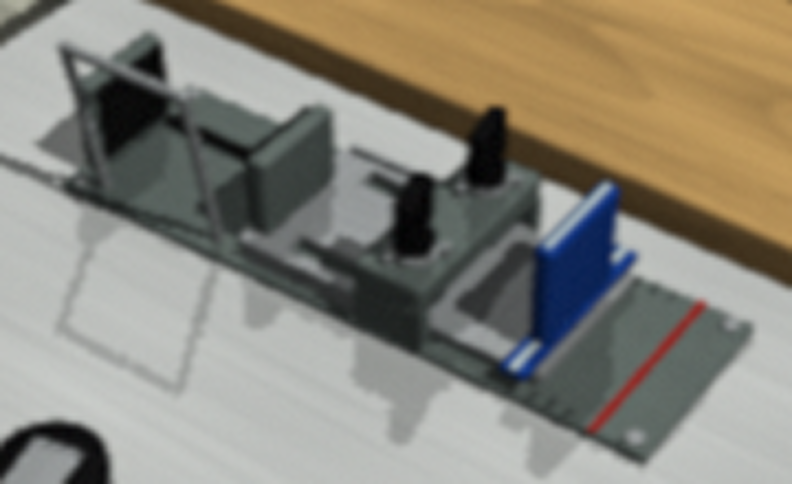

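Call:
apply_moves:
  series:
    - [0.5,[0.02,-0.043,0],-0.186]
    - [0.5,[0.04,-0.086,0],-0.372]
    - [0.5,[0.06,-0.129,0],-0.558]
    - [0.5,[0.08,-0.172,0],-0.744]
    - [0.5,[0.1,-0.214,0],-0.93]

```text
time: 2.48
tool_pos: [265.6, 361.5, 242.4]
tcp_rot: [180.0, -0.0, 110.4]
ft_force: [0.3, -0.4, 0.6]
finger_gap: 42.8
```

Call:
apply_moves:
  series:
    - [0.5,[0.02,-0.043,0],-0.186]
    - [0.5,[0.04,-0.086,0],-0.372]
    - [0.5,[0.06,-0.129,0],-0.558]
    - [0.5,[0.08,-0.172,0],-0.744]
    - [0.5,[0.1,-0.214,0],-0.93]

```text
time: 3.1
tool_pos: [366.0, 146.1, 242.8]
tcp_rot: [179.9, -0.1, 56.8]
ft_force: [0.5, 0.1, 0.8]
finger_gap: 42.7
```

Call:
apply_moves:
  series:
    - [0.5,[0.02,-0.043,0],-0.186]
    - [0.5,[0.04,-0.086,0],-0.372]
    - [0.5,[0.06,-0.129,0],-0.558]
    - [0.5,[0.08,-0.172,0],-0.744]
    - [0.5,[0.1,-0.21,0],-0.93]

```text
time: 3.72
tool_pos: [466.6, -65.7, 243.0]
tcp_rot: [179.9, -0.1, 3.1]
ft_force: [0.9, 1.2, 0.1]
finger_gap: 42.5
```

```bash
python3 - <<'E'
from h import *
p=snap('wrist','w1'); print(sense()['tool_pos'],sense()['tcp_rot'],toworld(p,[0,0,0]))
H=np.array([499.1,-65.2,0]);a=np.radians(1.8)
def L(x,y,z):return H+[x*np.cos(a)-y*np.sin(a),x*np.sin(a)+y*np.cos(a),z]
img=p['color'].copy()
for X in [(-32,0,83),(32,0,83),(0,71,78),(-55,20,45),(55,20,45),(-55,-20,45),(55,-20,45),(-55,116,6),(55,116,6)]:
    u=proj(p,L(*X))[0];print(X,u.round(1));cv2.circle(img,tuple(int(v) for v in u),3,(0,255,0),1)
cv2.imwrite('pics/w1o.png',img)
E
```

```text
[468.03679878 -69.43798074 242.80189055] [ 1.79752915e+02 -1.35583422e-01  2.45224195e+00] [536.88971193 -61.76034328 374.25977031]
(-32, 0, 83) [314.1 224.6]
(32, 0, 83) [315.8 150.5]
(0, 71, 78) [234.3 186.1]
(-55, 20, 45) [294.  237.4]
(55, 20, 45) [294.7 123.5]
(-55, -20, 45) [333.1 238.2]
(55, -20, 45) [337.6 124.6]
(-55, 116, 6) [211.1 226.2]
(55, 116, 6) [204.3 123.4]
```

View pics/w1o.png

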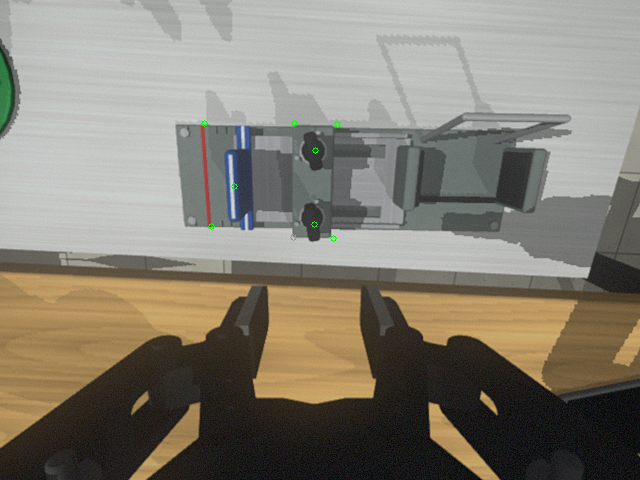

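```bash
python3 - <<'E'
from h import *
p=snap('wrist','w2'); print(sense()['tool_pos'],sense()['tcp_rot'])
cv2.imwrite('pics/w2z.png',cv2.resize(p['color'][110:250,220:350],None,fx=4.2,fy=4.2,interpolation=cv2.INTER_CUBIC))
H=np.array([499.1,-65.2,0]);a=np.radians(1.8)
def L(x,y,z):return H+[x*np.cos(a)-y*np.sin(a),x*np.sin(a)+y*np.cos(a),z]
for X in [(-32,0,83),(32,0,83),(-48,0,83),(-16,0,83),(0,71,78)]: print(X,L(*X).round(1),((proj(p,L(*X))[0]-[220,110])*4.2).round(1))
E
```

```text
[467.02558669 -67.25904553 242.67410112] [ 1.79851662e+02 -6.46052176e-02  2.99502555e+00]
(-32, 0, 83) [467.1 -66.2  83. ] [375.2 487.8]
(32, 0, 83) [531.1 -64.2  83. ] [377.7 177.3]
(-48, 0, 83) [451.1 -66.7  83. ] [374.7 559.7]
(-16, 0, 83) [483.1 -65.7  83. ] [375.8 413.7]
(0, 71, 78) [496.9   5.8  78. ] [ 38.2 330.4]
```

View pics/w2z.png

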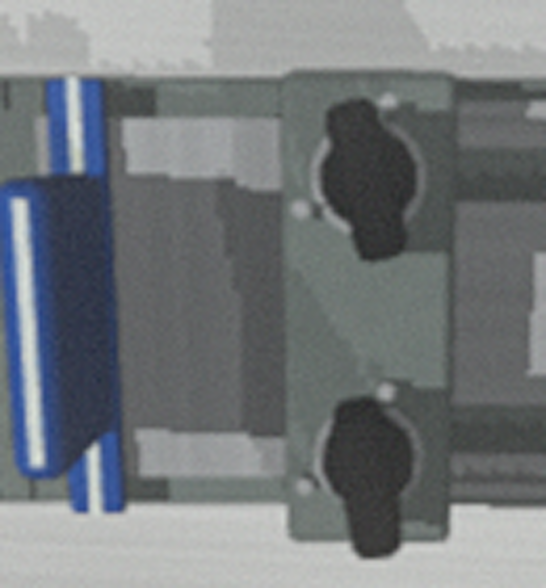

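Call:
apply_moves:
  series:
    - [0.4,[0.001,0.003,-0.04],0.087]
    - [0.4,[0.001,0.003,-0.09],0.087]
    - [0.4,[0.001,0.003,-0.13],0.087]
    - [0.4,[0.001,0.003,-0.13],0.087]
  grip_force: 30

```text
time: 4.32
tool_pos: [465.0, -63.0, 109.4]
tcp_rot: [-180.0, 0.3, 8.1]
ft_force: [-1.1, 0.6, -0.3]
finger_gap: 34.1
```

```bash
python3 - <<'E'
from h import *
p=snap('wrist','w3'); s=sense();print(s['tool_pos'],s['tcp_rot'],s['ft_force'])
E
```

```text
[466.93002499 -63.58686028 112.11611223] [1.79921286e+02 8.72371737e-02 8.04598282e+00] [-0.35957558  1.34178131  0.85538639]
```

View pics/w3.png

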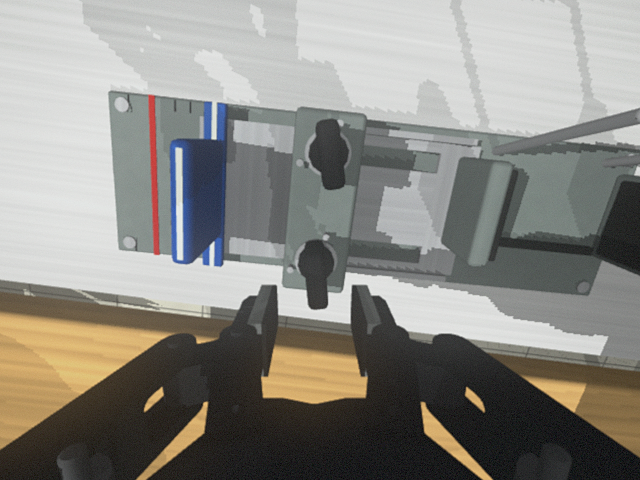

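Call:
apply_moves:
  series:
    - [0.4,[0.001,-0.0005,-0.025],0]
    - [0.4,[0.001,-0.0005,-0.047],0]
    - [0.0,[0.001,-0.0005,-0.047],0]
    - [0.0,[0.001,-0.0005,-0.047],0]
    - [0.0,[0.001,-0.0005,-0.047],0]
  grip_force: 30

```text
time: 5.0
tool_pos: [468.3, -63.7, 67.3]
tcp_rot: [179.9, 0.1, 8.1]
ft_force: [-5.8, 3.0, 1.4]
finger_gap: 10.6
```

```bash
python3 - <<'E'
from h import *
p=snap('wrist','w4'); s=sense();print(s['tool_pos'],s['tcp_rot'],s['ft_force'],s['wrist_torque'],s['finger_gap'])
E
```

```text
[468.29269931 -63.72568612  67.30050704] [1.79932844e+02 6.61246487e-02 8.12274265e+00] [-4.80313485  2.53258277  1.18101266] [0.47502181 0.85555467 0.63384562] 10.890076860109035
```

View pics/w4.png

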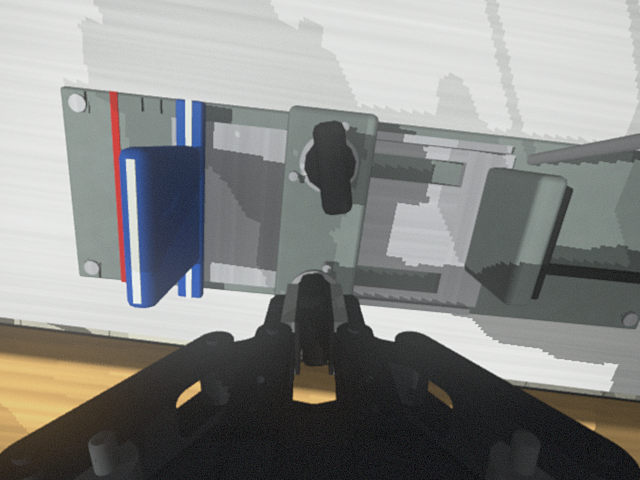

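Call:
apply_moves:
  series:
    - [0.0,[0,0,0],0.13]
    - [0.0,[0,0,0],0.26]
    - [0.0,[0,0,0],0.39]
    - [0.0,[0,0,0],0.52]
    - [0.0,[0,0,0],0.65]

```text
time: 5.68
tool_pos: [467.8, -63.3, 67.5]
tcp_rot: [180.0, 0.1, 45.6]
ft_force: [1.2, 0.6, -15.7]
finger_gap: 10.6
```

Call:
apply_moves:
  series:
    - [0.0,[0,0,0],0.13]
    - [0.0,[0,0,0],0.26]
    - [0.0,[0,0,0],0.39]
    - [0.0,[0,0,0],0.52]
    - [0.0,[0,0,0],0.62]

```text
time: 6.3
tool_pos: [467.4, -63.2, 67.6]
tcp_rot: [-180.0, 0.1, 81.4]
ft_force: [3.6, 0.1, -19.5]
finger_gap: 10.4
```

```bash
python3 - <<'E'
from h import *
s=sense();print(s['tool_pos'],s['tcp_rot'],s['ft_force'],s['wrist_torque'],s['finger_gap'])
E
```

```text
[467.44776949 -63.17315656  67.58698928] [-1.79967095e+02  7.49599369e-02  8.13744442e+01] [  3.6121435    0.14784273 -19.5343035 ] [-0.09437411 -0.56807703 -0.07484363] 10.410213002727993
```

Call:
apply_moves:
  series:
    - [0.0,[0,0,-0.002],0.04]
    - [0.0,[0,0,-0.002],0.08]
    - [0.0,[0,0,-0.002],0.08]

```text
time: 6.68
tool_pos: [467.8, -63.2, 67.4]
tcp_rot: [-180.0, 0.1, 86.0]
ft_force: [-6.8, 1.6, 3.1]
finger_gap: 10.6
```

```bash
python3 - <<'E'
from h import *
s=sense();print(s['tool_pos'],s['tcp_rot'],s['ft_force'],s['wrist_torque'],s['finger_gap'])
E
```

```text
[467.76702431 -63.21736881  67.4284382 ] [-1.79990588e+02  8.57375275e-02  8.59655049e+01] [-6.81536914  1.55863782  3.09328834] [0.24782576 1.18465545 0.11439407] 10.60342266362419
```

Call:
apply_moves:
  series:
    - [0.0,[0,0,0],0.04]
    - [0.0,[0,0,0],0.08]
    - [0.0,[0,0,0],0.08]

```text
time: 7.05
tool_pos: [467.5, -63.2, 67.5]
tcp_rot: [-180.0, 0.1, 90.5]
ft_force: [-0.1, 0.1, -11.2]
finger_gap: 10.0
```

```bash
python3 - <<'E'
from h import *
s=sense();print(s['tool_pos'],s['tcp_rot'],s['ft_force'],s['wrist_torque'],s['finger_gap'])
p=snap('top','t5')
cv2.imwrite('pics/t5z.png',cv2.resize(p['color'][260:370,245:500],None,fx=3.1,fy=3.1,interpolation=cv2.INTER_CUBIC))
p=snap('wrist','w5')
E
```

```text
[467.53333298 -63.1650493   67.53662195] [-1.79967265e+02  8.59510209e-02  9.05094460e+01] [ -0.14649134   0.12904867 -11.24370255] [-0.09121831  0.04087615  0.05868968] 10.005549880785539
```

View pics/w5.png

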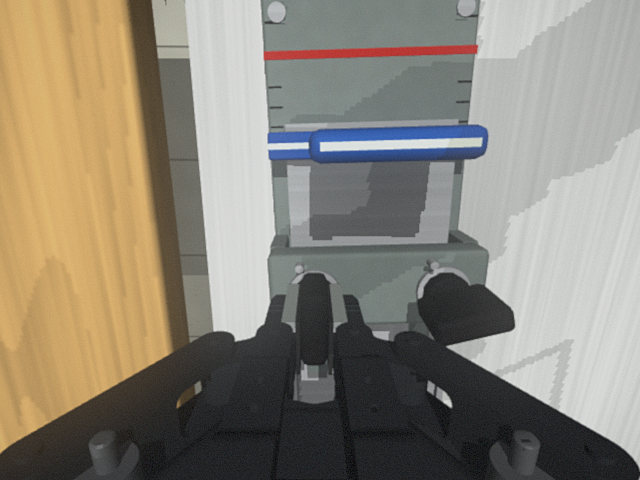

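Call:
apply_moves:
  series:
    - [0.3,[0,0,0],0]
    - [0.3,[0,0,0],0]
    - [0.3,[0,0,0.03],0]
    - [0.3,[0,0,0.05],0]

```text
time: 7.65
tool_pos: [468.8, -63.4, 119.8]
tcp_rot: [179.9, 0.1, 90.5]
ft_force: [0.2, 0.2, 0.4]
finger_gap: 25.3
```

```bash
python3 - <<'E'
from h import *
p=snap('wrist','w6')
s=sense();print(s['tool_pos'],s['tcp_rot'],s['ft_force'],s['wrist_torque'],s['finger_gap'])
H=np.array([499,-63.3,0]);a=np.radians(1.8)
def L(x,y,z):return H+[x*np.cos(a)-y*np.sin(a),x*np.sin(a)+y*np.cos(a),z]
for X in [(-32,-16,83),(-32,16,83),(-32,0,83),(-55,116,6),(55,116,6),(-55,20,45),(55,20,45)]: print(X,proj(p,L(*X))[0].round(1))
E
```

```text
[470.36759386 -63.78308064 122.55468784] [1.79658072e+02 1.74948110e-01 9.04707572e+01] [2.26679507 0.05067354 2.35976524] [-0.01633224 -0.05344998  0.01577801] 25.325517278800145
(-32, -16, 83) [313.3 308.1]
(-32, 16, 83) [311.9 253.7]
(-32, 0, 83) [312.6 281.6]
(-55, 116, 6) [273.9  74.8]
(55, 116, 6) [439.4  70.6]
(-55, 20, 45) [275.7 229.3]
(55, 20, 45) [449.1 225.3]
```

View pics/w6.png

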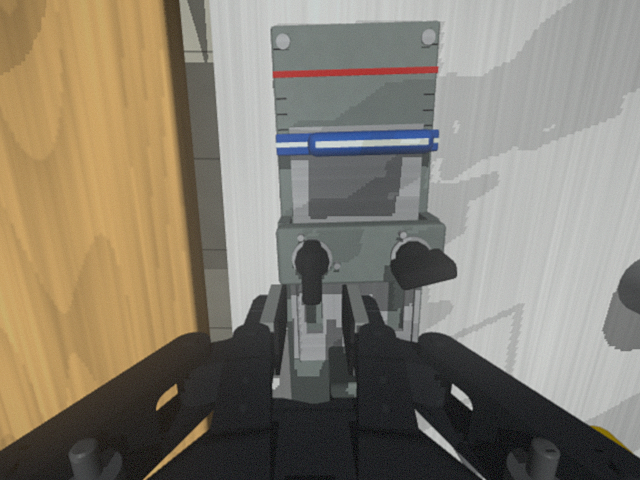

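Call:
apply_moves:
  series:
    - [0.3,[-0.002,0.0,-0.03],0]
    - [0.3,[-0.002,0.0,-0.056],0]
    - [0.0,[-0.002,0.0,-0.057],0]
    - [0.0,[-0.002,0.0,-0.057],0]
    - [0.0,[-0.002,0.0,-0.057],0]

```text
time: 8.32
tool_pos: [467.2, -63.6, 63.9]
tcp_rot: [179.8, 0.1, 90.5]
ft_force: [6.7, -2.1, -25.6]
finger_gap: 19.1
```

```bash
python3 - <<'E'
from h import *
s=sense();print(s['tool_pos'],s['tcp_rot'],s['ft_force'],s['wrist_torque'],s['finger_gap'])
E
```

```text
[467.20066399 -63.55573324  63.88328712] [1.79789024e+02 1.42533388e-01 9.04569852e+01] [  6.65498726  -2.08361265 -25.60334478] [-0.29910828 -1.28349473 -0.0135719 ] 19.052696469608183
```

Call:
apply_moves:
  series:
    - [0.0,[0,0,-0.001],0.03]
    - [0.0,[0,0,-0.001],0.06]
    - [0.0,[0,0,-0.001],0.06]

```text
time: 8.7
tool_pos: [467.5, -63.6, 63.4]
tcp_rot: [179.8, 0.2, 93.9]
ft_force: [1.0, -0.8, -4.8]
finger_gap: 19.0
```

```bash
python3 - <<'E'
from h import *
s=sense();print(s['tool_pos'],s['tcp_rot'],s['ft_force'],s['wrist_torque'],s['finger_gap'])
E
```

```text
[467.45442044 -63.61591823  63.40178164] [1.79758463e+02 1.50501246e-01 9.39095844e+01] [ 0.98510541 -0.84408199 -4.76845628] [-0.05802993 -0.15688962 -0.23380963] 19.01999795717904
```

Call:
apply_moves:
  series:
    - [0.3,[0,0.0,0],-0.04]
    - [0.3,[0,0.0,0.005],-0.04]
    - [0.0,[0,0.0,0.005],-0.04]
    - [0.0,[0,0.0,0.005],-0.04]
    - [0.0,[0,0.0,0.005],-0.04]

```text
time: 9.32
tool_pos: [467.8, -63.9, 69.9]
tcp_rot: [179.7, 0.2, 91.7]
ft_force: [-7.0, 0.8, 12.4]
finger_gap: 10.2
```

```bash
python3 - <<'E'
from h import *
s=sense();print(s['tool_pos'],s['tcp_rot'],s['ft_force'],s['wrist_torque'],s['finger_gap'])
p=snap('wrist','w7')
E
```

```text
[467.82555611 -63.90127103  69.91153724] [179.72918232   0.18583469  91.65837326] [-6.9804989   0.78182473 12.40002514] [ 0.07890155  1.11700252 -0.0534756 ] 10.224929934543002
```

View pics/w7.png

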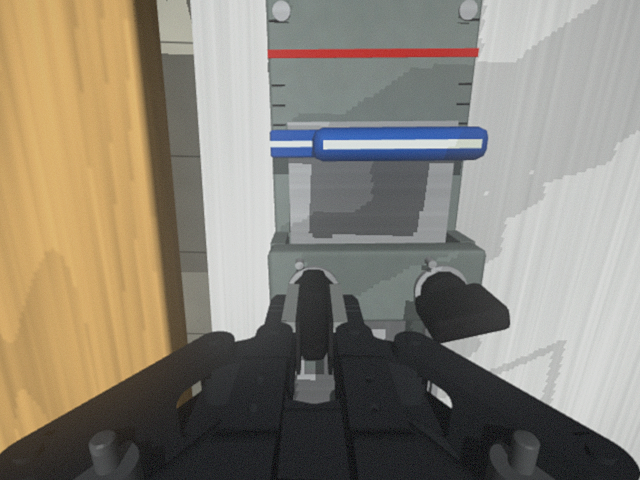

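Gripped on the wing again (315, 310). Turn further and watch the torque.

Call:
apply_moves:
  series:
    - [0.0,[0,0,0],0.04]
    - [0.0,[0,0,0],0.08]
    - [0.0,[0,0,0],0.08]

```text
time: 9.75
tool_pos: [467.6, -63.6, 70.1]
tcp_rot: [179.7, 0.1, 96.2]
ft_force: [-2.2, 1.8, 3.0]
finger_gap: 10.6
```

```bash
python3 - <<'E'
from h import *
s=sense();print(s['tool_pos'],s['tcp_rot'],s['ft_force'],s['wrist_torque'],s['finger_gap'])
E
```

```text
[467.63347179 -63.64008955  70.07363582] [1.79746430e+02 1.37536712e-01 9.61827460e+01] [-2.15742559  1.79829892  2.97765543] [ 0.44899988  0.39009531 -1.16511042] 10.59693157143682
```

Call:
apply_moves:
  series:
    - [0.0,[0,0,0],0.04]
    - [0.0,[0,0,0],0.08]
    - [0.0,[0,0,0],0.08]

```text
time: 10.12
tool_pos: [467.6, -63.6, 70.2]
tcp_rot: [179.7, 0.1, 100.6]
ft_force: [-1.2, 1.2, 2.1]
finger_gap: 10.7
```

```bash
python3 - <<'E'
from h import *
s=sense();print(s['tool_pos'],s['tcp_rot'],s['ft_force'],s['wrist_torque'],s['finger_gap'])
p=snap('wrist','w8')
E
```

```text
[467.60954355 -63.61153581  70.20758988] [1.79737196e+02 9.72093653e-02 1.00586241e+02] [-1.15107385  1.18797957  2.11121253] [ 0.22789914  0.38968166 -2.56406033] 10.668993075651342
```

View pics/w8.png

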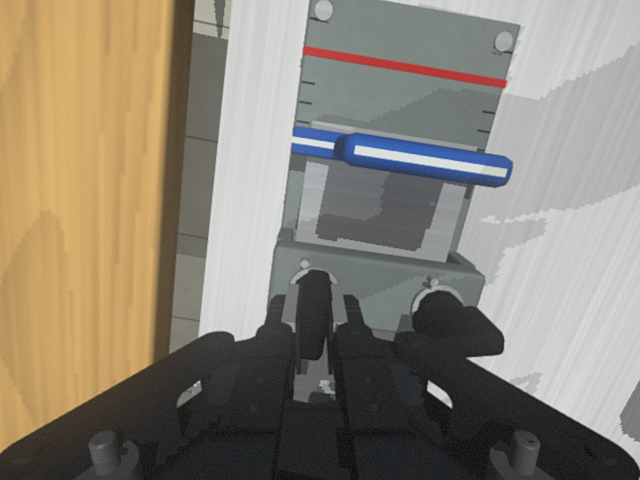

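Call:
apply_moves:
  series:
    - [0.0,[0,0,0],-0.06]
    - [0.0,[0,0,0],-0.12]
    - [0.3,[0,0,0],-0.12]
    - [0.3,[0,0,0.0],-0.12]
    - [0.3,[0,0,0.05],-0.12]

```text
time: 10.8
tool_pos: [464.4, -62.9, 116.8]
tcp_rot: [-179.8, -0.0, 93.8]
ft_force: [0.9, -0.1, 0.0]
finger_gap: 25.8
```

Call:
apply_moves:
  series:
    - [0.3,[0.0,0.0,0.02],-0.18]
    - [0.4,[0.02,0.0,0.03],-0.36]
    - [0.4,[0.04,0.001,0.03],-0.54]
    - [0.4,[0.063,0.002,0.03],-0.72]
    - [0.4,[0.063,0.002,0.03],-0.9]

```text
time: 11.42
tool_pos: [528.8, -60.9, 147.1]
tcp_rot: [-179.9, -0.1, 42.0]
ft_force: [0.8, 0.4, -0.0]
finger_gap: 34.4
```

Yaw target ≈ 10°: turn −32° = −0.56 rad.

Call:
apply_moves:
  series:
    - [0.4,[0.001,-0.001,-0.01],-0.18]
    - [0.4,[0.002,-0.001,-0.03],-0.36]
    - [0.4,[0.002,-0.001,-0.04],-0.54]
    - [0.4,[0.002,-0.001,-0.04],-0.56]

```text
time: 11.92
tool_pos: [530.1, -61.8, 106.2]
tcp_rot: [-179.8, 0.0, 10.0]
ft_force: [-0.4, -0.0, -0.7]
finger_gap: 34.2
```

```bash
python3 - <<'E'
from h import *
p=snap('wrist','w9')
p=snap('wrist','w9')
s=sense();print(s['tool_pos'],s['tcp_rot'],s['ft_force'],s['wrist_torque'],s['finger_gap'])
t=snap('top','t9')
cv2.imwrite('pics/t9z.png',cv2.resize(t['color'][260:370,245:500],None,fx=3.1,fy=3.1,interpolation=cv2.INTER_CUBIC))
E
```

```text
[531.04970068 -61.98195251 107.56312034] [-1.79878675e+02 -7.76721408e-02  1.01374549e+01] [ 0.89380428  0.53999918 -0.93557065] [-0.02332841  0.01630091  0.02538788] 34.07241893564313
```

View pics/w9.png

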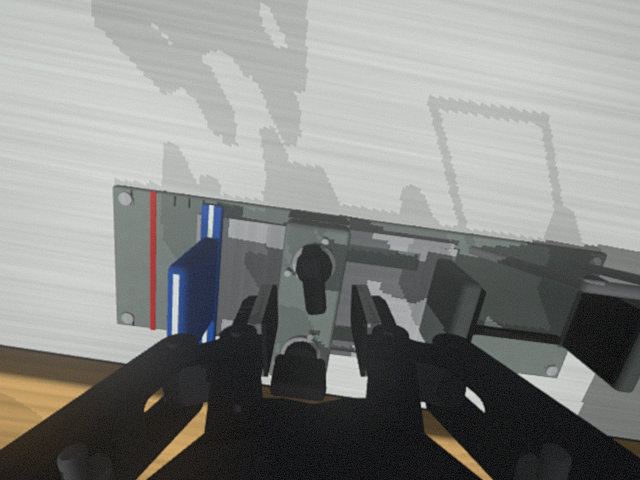

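Call:
apply_moves:
  series:
    - [0.4,[0,0,-0.02],0]
    - [0.4,[0,0,-0.038],0]
    - [0.0,[0,0,-0.038],0]
    - [0.0,[0,0,-0.038],0]
    - [0.0,[0,0,-0.038],0]

```text
time: 12.7
tool_pos: [530.3, -61.7, 69.0]
tcp_rot: [-179.8, 0.0, 10.2]
ft_force: [-1.1, 2.3, -10.4]
finger_gap: 10.2
```

Call:
apply_moves:
  series:
    - [0.0,[0,0,0],0.13]
    - [0.0,[0,0,0],0.26]
    - [0.0,[0,0,0],0.39]
    - [0.0,[0,0,0],0.52]
    - [0.0,[0,0,0],0.65]

```text
time: 13.32
tool_pos: [530.6, -62.2, 69.0]
tcp_rot: [-179.9, 0.0, 47.6]
ft_force: [3.2, -3.0, -10.9]
finger_gap: 10.5
```

Call:
apply_moves:
  series:
    - [0.0,[0,0,0],0.13]
    - [0.0,[0,0,0],0.26]
    - [0.0,[0,0,0],0.39]
    - [0.0,[0,0,0],0.52]
    - [0.0,[0,0,0],0.65]

```text
time: 13.95
tool_pos: [531.2, -62.6, 69.0]
tcp_rot: [-180.0, 0.0, 85.1]
ft_force: [3.8, -0.9, -12.6]
finger_gap: 10.5
```

```bash
python3 - <<'E'
from h import *
s=sense();print(s['tool_pos'],s['tcp_rot'],s['ft_force'],s['wrist_torque'],s['finger_gap'])
E
```

```text
[531.17884064 -62.56788274  69.03362115] [-1.79992747e+02  3.34765854e-02  8.51229723e+01] [  3.81846411  -0.90887242 -12.59480825] [-0.19551517 -0.81739752 -0.11683575] 10.467471995791401
```

Call:
apply_moves:
  series:
    - [0.0,[0,0,0],0.06]
    - [0.0,[0,0,0],0.12]
    - [0.0,[0,0,0],0.18]
    - [0.0,[0,0,0],0.2]
    - [0.0,[0,0,0],0.2]

```text
time: 14.58
tool_pos: [531.4, -62.8, 69.2]
tcp_rot: [180.0, 0.0, 96.5]
ft_force: [2.3, -0.7, -9.2]
finger_gap: 10.6
```

```bash
python3 - <<'E'
from h import *
s=sense();print(s['tool_pos'],s['tcp_rot'],s['ft_force'],s['wrist_torque'],s['finger_gap'])
E
```

```text
[531.43348044 -62.81986389  69.18406732] [1.79967128e+02 3.82090525e-02 9.64685702e+01] [ 2.2915611  -0.65774497 -9.21875077] [-0.19607657 -0.35683576 -1.48410295] 10.570056601911764
```

View pics/t9z.png

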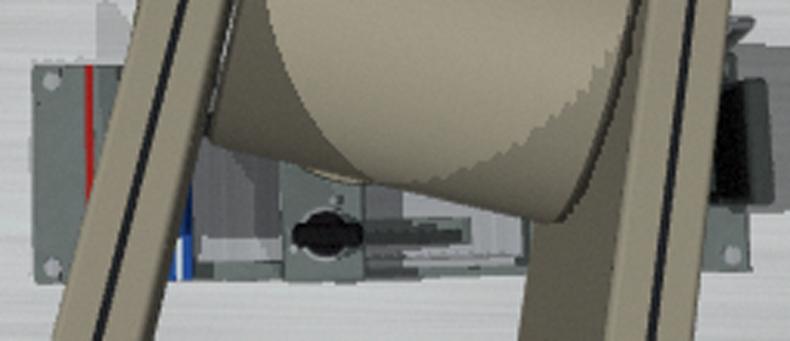

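Call:
apply_moves:
  series:
    - [0.0,[0,0,0],-0.05]
    - [0.3,[0,0,0],-0.05]
    - [0.3,[0,0,0],-0.05]
    - [0.3,[0,0,0.03],-0.05]
    - [0.3,[0,0,0.08],-0.05]

```text
time: 15.2
tool_pos: [530.1, -62.5, 148.7]
tcp_rot: [-179.8, -0.0, 93.7]
ft_force: [0.1, 0.0, 0.2]
finger_gap: 25.7
```

```bash
python3 - <<'E'
from h import *
p=snap('wrist','w10')
s=sense();print(s['tool_pos'],s['tcp_rot'],s['ft_force'],s['wrist_torque'],s['finger_gap'])
E
```

```text
[534.76869847 -63.3670385  158.11524048] [179.47961248   0.18147644  93.67691863] [3.80862476 0.03301647 6.41483949] [-0.0265724  -0.13947346  0.04941596] 25.434102500864174
```

View pics/w10.png

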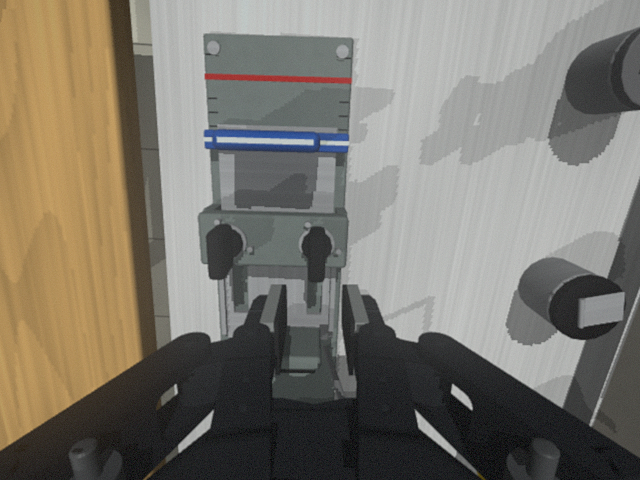

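Call:
apply_moves:
  series:
    - [0.3,[-0.008,0.018,0],-0.18]
    - [0.4,[-0.016,0.036,0],-0.36]
    - [0.5,[-0.024,0.054,0],-0.54]
    - [0.5,[-0.034,0.071,0],-0.72]
    - [0.5,[-0.034,0.071,0],-0.9]

```text
time: 15.88
tool_pos: [500.8, 8.7, 158.9]
tcp_rot: [179.4, 0.1, 41.9]
ft_force: [0.4, -1.1, -0.3]
finger_gap: 42.5
```

Call:
apply_moves:
  series:
    - [0.5,[0,0,0],-0.18]
    - [0.5,[0,0,0],-0.36]
    - [0.5,[0,0,-0.02],-0.54]
    - [0.5,[0,0,-0.03],-0.7]
    - [0.5,[0,0,-0.03],-0.7]

```text
time: 16.5
tool_pos: [500.6, 8.8, 128.6]
tcp_rot: [179.4, 0.2, 1.9]
ft_force: [-0.7, -0.1, 0.3]
finger_gap: 42.9
```

```bash
python3 - <<'E'
from h import *
p=snap('wrist','w11')
p=snap('wrist','w11')
s=sense();print(s['tool_pos'],s['tcp_rot'],s['ft_force'],s['finger_gap'])
H=np.array([499.4,-63.1,0]);a=np.radians(1.8)
def L(x,y,z):return H+[x*np.cos(a)-y*np.sin(a),x*np.sin(a)+y*np.cos(a),z]
for X in [(-32,71,78),(32,71,78),(-55,116,6),(55,116,6),(54,71,21)]: print(X,L(*X).round(1),proj(p,L(*X))[0].round(1))
E
```

```text
[501.32445246   8.73833852 129.75246519] [1.79413849e+02 4.94460195e-02 2.05715267e+00] [ 0.1608166   0.1710416  -0.29490134] 42.55439190324235
(-32, 71, 78) [465.2   6.9  78. ] [313.9 323.4]
(32, 71, 78) [529.2   8.9  78. ] [314.4 221.6]
(-55, 116, 6) [440.8  51.1   6. ] [259.2 303.2]
(55, 116, 6) [550.7  54.6   6. ] [253.  169.3]
(54, 71, 21) [551.1   9.6  21. ] [313.6 172.7]
```

View pics/w11.png

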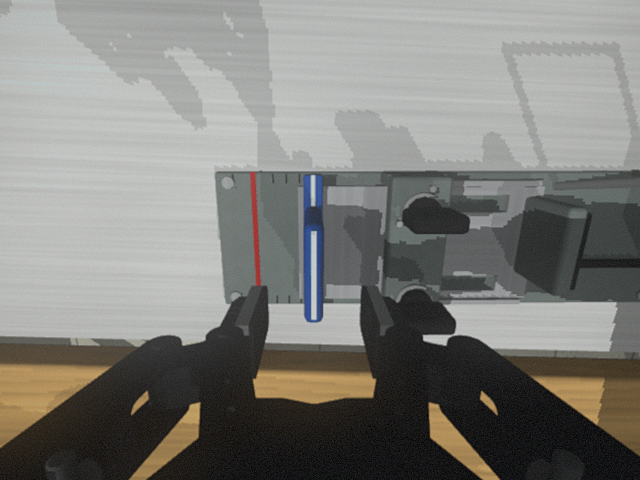

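Call:
apply_moves:
  series:
    - [0.5,[-0.004,-0.001,-0.03],0]
    - [0.5,[-0.004,-0.001,-0.06],0]
    - [0.5,[-0.004,-0.001,-0.079],0]
    - [0.5,[-0.004,-0.001,-0.079],0]

```text
time: 17.1
tool_pos: [496.5, 7.8, 50.0]
tcp_rot: [179.4, 0.2, 2.2]
ft_force: [0.2, 0.1, 0.1]
finger_gap: 42.9
```

Call:
apply_moves:
  series:
    - [0.0,[0,0,0],0]
    - [0.0,[0,0,0],0]
    - [0.0,[0,0,0],0]
    - [0.0,[0,0,0],0]
  grip_force: 60

```text
time: 17.6
tool_pos: [497.6, 8.3, 51.6]
tcp_rot: [179.5, 0.0, 2.2]
ft_force: [-1.8, 3.5, 6.9]
finger_gap: 11.4
```

```bash
python3 - <<'E'
from h import *
s=sense();print(s['tool_pos'],s['tcp_rot'],s['ft_force'],s['finger_gap'])
p=snap('wrist','w12')
E
```

```text
[497.62408606   8.31913968  51.61749756] [1.79472473e+02 2.85510437e-02 2.22259976e+00] [-1.75239109  3.53819023  6.91019146] 11.410727226887113
```

View pics/w12.png

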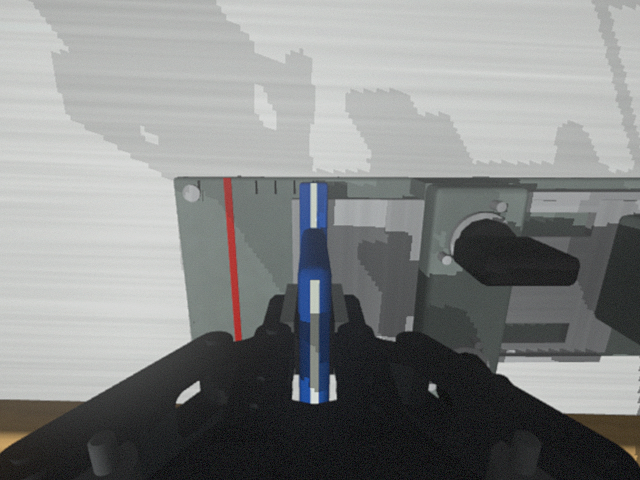

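Call:
apply_moves:
  series:
    - [0.0,[0,0.008,0],0]
    - [0.0,[0,0.016,0],0]
    - [0.0,[-0.001,0.024,0],0]
    - [0.0,[-0.001,0.032,0],0]
    - [0.0,[-0.001,0.038,0],0]
  grip_force: 80

```text
time: 18.27
tool_pos: [496.3, 45.3, 51.7]
tcp_rot: [179.4, 0.1, 2.2]
ft_force: [-2.2, -8.9, -1.4]
finger_gap: 10.9
```

Call:
apply_moves:
  series:
    - [0.0,[0,0.004,0],0]
    - [0.0,[0,0.006,0],0]
    - [0.0,[0,0.006,0],0]

```text
time: 18.65
tool_pos: [496.1, 50.2, 51.7]
tcp_rot: [179.2, 0.1, 2.2]
ft_force: [-1.1, -7.6, -1.8]
finger_gap: 11.1
```

```bash
cat > m.py <<'E'
from h import *
import sys
n=sys.argv[1]
s=sense();print(s['time'],s['tool_pos'],s['tcp_rot'],s['ft_force'],s['finger_gap'])
p=snap('wrist','w'+n); t=snap('top','t'+n); c=snap('scene','s'+n)
cv2.imwrite('pics/t%sz.png'%n,cv2.resize(t['color'][260:370,245:345],None,fx=5,fy=5,interpolation=cv2.INTER_CUBIC))
cv2.imwrite('pics/w%sz.png'%n,cv2.resize(p['color'][150:350,220:400],None,fx=3,fy=3,interpolation=cv2.INTER_CUBIC))
cv2.imwrite('pics/s%sz.png'%n,cv2.resize(c['color'][160:280,300:440],None,fx=5,fy=5,interpolation=cv2.INTER_CUBIC))
print(sense()['tool_pos'])
E
python3 m.py 13
```

```text
18.65 [496.07699798  50.16684316  51.67951296] [1.79246489e+02 1.04565003e-01 2.21612028e+00] [-1.08196152 -7.63937158 -1.7634789 ] 11.066550170578724
[496.09029555  50.04847341  51.69511112]
```

View pics/w13z.png

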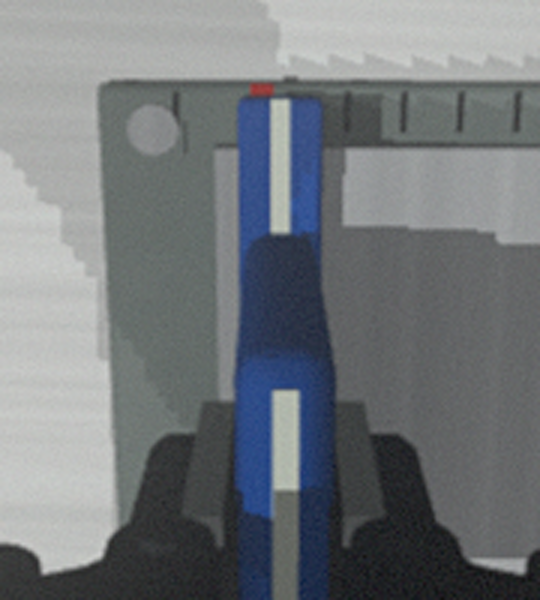

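View pics/t13z.png

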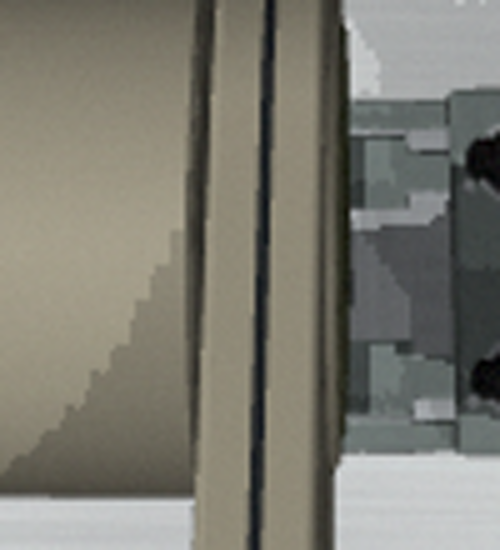

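View pics/s13z.png

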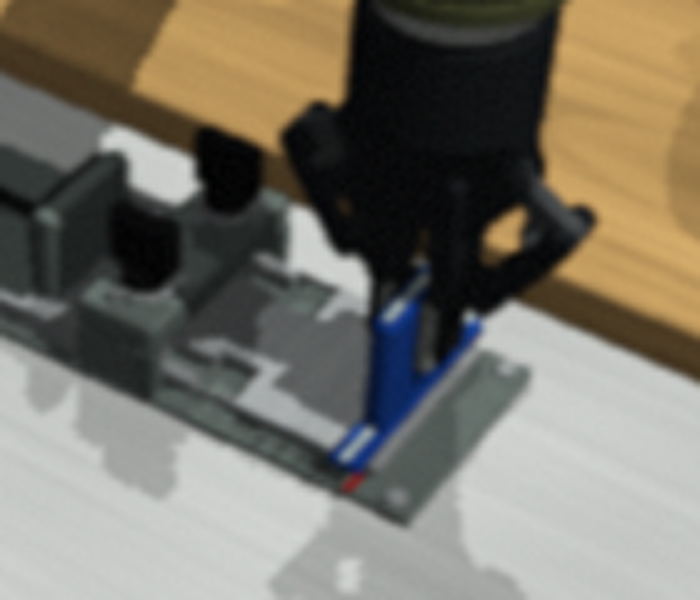

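```bash
cat > e.py <<'E'
from h import *
import sys
im=cv2.imread('pics/w%s.png'%sys.argv[1]).astype(int)
p=snap('wrist')
b,g,rr=im[...,0],im[...,1],im[...,2]
red=(rr>130)&(g<80)&(b<80); red[300:]=0; red[:,:240]=0;red[:,360:]=0; red[:150]=0
ys,xs=np.nonzero(red);print('red',xs.mean(),ys.mean(),xs.min(),xs.max(),ys.min(),ys.max(),len(xs))
A=atz(p,(xs.mean(),ys.mean()),6)
wh=(rr>170)&(g>170)&(b>160); 
rows=range(186,226); pts=[]
for y in rows:
    x=np.nonzero(wh[y,295:335])[0]+295
    if 3<len(x)<12: pts.append((x.mean(),y))
pts=np.array(pts);print('white',pts[[0,-1]],len(pts))
W=np.array([atz(p,q,21) for q in pts]);print('W',W[0],W[-1],'red',A)
a=np.radians(1.8); n=np.array([-np.sin(a),np.cos(a),0])
print('gap to go mm', n@A-(W@n).mean())
E
python3 e.py 13
```

```text
red 306.85 179.05 304 310 178 180 20
white [[313. 186.]
 [313. 225.]] 40
W [546.58668591  51.93192549  21.        ] [527.31611478  51.2024662   21.        ] red [548.19594759  55.0469915    6.        ]
gap to go mm 3.1242060992478002
```

Call:
apply_moves:
  series:
    - [0.0,[0,0.003,0],0]
    - [0.0,[0,0.0043,0],0]
    - [0.0,[0,0.0043,0],0]
    - [0.0,[0,0.0043,0],0]

```text
time: 19.35
tool_pos: [496.0, 53.1, 51.7]
tcp_rot: [179.1, 0.1, 2.2]
ft_force: [-0.5, -8.3, -3.8]
finger_gap: 11.2
```

```bash
python3 m.py 14; python3 e.py 14; python3 -c "
from h import *
s=sense();print(s['time'],s['tool_pos'],s['ft_force'])"
```

```text
19.35 [495.99441142  53.11498942  51.71290727] [1.79145744e+02 1.16321876e-01 2.18434523e+00] [-0.51596532 -8.31179191 -3.84465932] 11.189430039382678
[495.97744181  53.11975314  51.69494494]
red 312.2105263157895 179.10526315789474 309 315 178 180 19
white [[313. 186.]
 [313. 225.]] 40
W [546.46277071  54.91376328  21.        ] [527.19167325  54.19130605  21.        ] red [548.14431389  55.20296736   6.        ]
gap to go mm 0.29399803999734075
19.55 [495.92689967  53.1018024   51.66596385] [-0.03286538 -7.53445013 -2.3225452 ]
```

View pics/w14z.png

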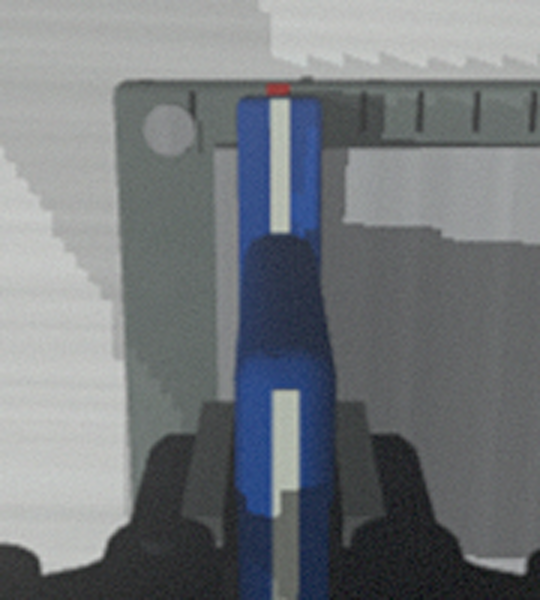

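View pics/s14z.png

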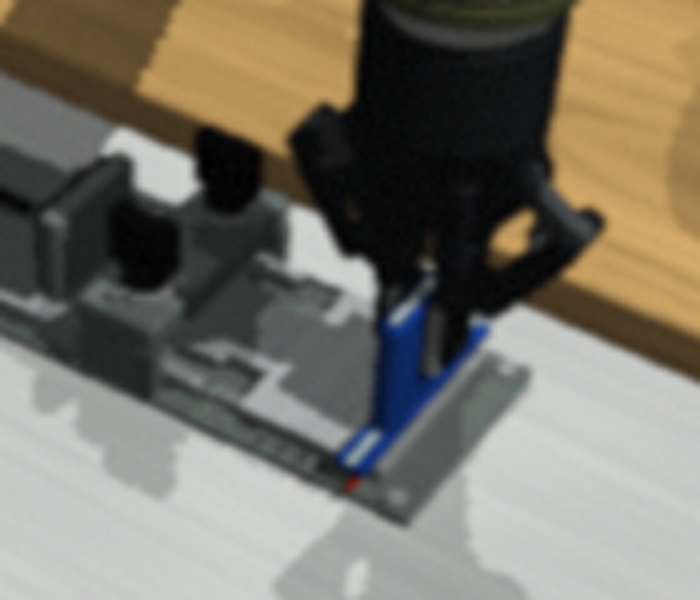

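```bash
python3 -c "
from h import *
print(hand_in()); s=sense();print(s['time'],s['tool_pos'],s['finger_gap'])"
```

```text
the job is handed in; nothing more can be done
None
the job is handed in; nothing more can be done
```

The holder is unlocked and the slide is pulled out to the red line. I handed the job in at about 19.6 s with the gripper still holding the handle at 80 N.

- **Knobs:** I turned the front knob and then the back knob anticlockwise to their end stops. The resisting torque rose to about 2.6 N m on the front and 1.5 N m on the back. Pictures afterwards showed both wings in line with the slide's travel.
- **Regrip on the front knob:** My first turn ended short of the stop. On regripping, the fingers closed too low on the hub, so I lifted, gripped the wing again and turned it the rest of the way.
- **Slide:** The wrist picture puts the white index about 0.3 mm short of the middle of the 4 mm red line. The gripper's own travel gives 44.8 mm of the 45 mm. The position held steady over the last readings, with about 8 N of spring pull.
- **What could not be checked:** The top camera's view of the handle was blocked by the arm, so the alignment rests on the wrist picture and the measured travel. The scene picture looks about the same, but I did not measure it.
- **Other items:** The arm did not go near the tins, pen cup or clothespin. I did not measure them again at the end.

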